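# Push the stuck bar end out of the lathe sleeve

### The job

A brass bar end is stuck in the leaning steel sleeve. Take the yellow-handled push rod from its holder, push it down through the sleeve from the upper mouth until the bar end drops out into the blue tray, then draw the rod out, stand it back in its holder and let go. Leave the bar end lying in the tray, do not touch it with the gripper, and leave the loose things around in their places.

Things in the scene. Friction and masses are not known exactly. Their poses are not given: they have to be found in the camera images.
- sleeve: Steel sleeve (open tube) fixed in the grey stand, 100 mm long, 44 outside, bore diameter 30, leaning 30 degrees from vertical. Origin: centre of its LOWER mouth, 85 mm above the bench. z axis: along the bore, up to the upper mouth at +100 mm; x axis: square to the bore, up and toward the tray; y level. A dark square clamp 64 mm across surrounds it from z = 45 to 75 mm.
- plunger (a point): Rounded tip of the spring plunger (black knob outside) that pinches the bar end: in the bore on the sleeve's +x side, 11 mm from the axis, 20 mm above the lower mouth along the bore. It springs outward when pushed; the rod passes it.
- sleeve_mouth (a point): Centre of the sleeve's upper mouth, where the rod goes in (about 172 mm above the bench).
- stand: Grey stand fixed to the bench, with an open blue catch tray (200 x 150 mm, 50 mm high, 4 mm walls and floor) at its front. Origin on the bench straight below the lower mouth; x axis level, the way the bore runs downward (away from the robot, turned by up to 0.35 rad). The grey base reaches back to x = -120 mm, 130 mm wide; two cheeks beside the sleeve are 137 mm high.
- tray_mid (a point): Centre of the tray's inner floor, 80 mm along the stand's x axis, 4 mm above the bench.
- slug_center (a point): Centre of the stuck brass bar end, a solid cylinder 26 mm in diameter, 60 mm long, 0.2 kg. It starts with 8 mm of it showing out of the lower mouth, its upper face 48 mm below the upper mouth. Pushing it takes about 6 to 12 N; after about 32 mm of travel it is past the plunger and slides out by itself into the tray.
- slug: The same brass bar end; origin at the centre of its lower end face, z axis along it (to the upper end at +60 mm).
- rod: Push rod, 200 mm long, about 0.15 kg, standing loose in its holder. Origin at the centre of its lower end (the pushing tip); z axis along it to the handle. Bare aluminium shaft 18 mm in diameter up to z = 130 mm, a black guard disc 40 mm in diameter from 130 to 135, a round yellow handle 28 mm in diameter from 135 to 200 mm.
- holder: Dark steel block 80 x 80 mm, 70 mm high, fixed to the bench, with one round hole 26 mm in diameter and 60 mm deep in the middle of its top (hole floor 10 mm above the bench). Origin at the centre of its underside. The rod stands in it, guard about 70 mm above the block. Either left or right of the stand, opposite to the small chuck.
- chuck: Small three-jaw chuck lying on its back, fixed, 110 mm in diameter, 72 mm high; origin at the centre of its underside.
- spray: Loose spray can, 64 mm diameter, 190 mm tall, origin at the centre of its underside.
- flask: Loose white bottle with a blue cap, 72 mm diameter, 210 mm tall, origin at the centre of its underside.
- collar: Loose steel collar, 68 mm outside, 48 inside, 35 mm tall, origin at the centre of its underside.
- wrench: Loose wrench lying flat, 180 mm long.
- spacer: Loose aluminium cylinder standing, 60 mm diameter, 60 mm tall, origin at the centre of its underside.
- brush: Loose brush lying flat, 190 mm long.
- jawblock: Loose dark steel chuck jaw, 70 x 40 mm, 50 mm high, origin at the centre of its underside.
Mind the look-alikes: they are no part of the job. What is shaped like the rod but orange is not meant. What is shaped like the holder but pink is not meant.

How it is judged:
By the outcome, as a careful person would: the job done as asked, in the order asked, and still so for the second after the job is handed in, with the robot touching nothing.
It also fails if it takes over 48 s, if anything falls off the work surface, if the arm or the gripper's body presses on something with over 40 N, if the wrist force passes 120 N, or if a joint passes its speed limit or range.

### The arm

A 6-joint arm with a two-finger parallel gripper is mounted at the origin on the work surface. World frame = base frame: x ahead of the robot, y to its left, z up, the work surface at z = 0. Lengths are in m, angles in rad, forces in N, time in s.
With the tool pointing down it reaches from about 0.35 to 0.85 m from the base axis. Payload 8.1 kg.
Tool frame: the origin (TCP) lies at the very end of the fingers, on their centre line; the grasp point (between the pads) lies 19 mm behind it; z points along the fingers, y is the line along which they close (so a half turn about z gives the same grasp; the last joint's range is limited). The gripper opens to 93 mm and grips with 3 to 60 N. Pads are 15 mm wide; open, the fingers measure 128 mm over their backs; the gripper's body (75 mm by 188 mm) begins 65 mm behind the grasp point.
Start: joints at [-1.306, 0.13, 1.488, -0, 1.523, -0.085], TCP at [0.206, -0.564, 0.219] pointing down, gripper open.
Joint ranges: [-2.96, 2.96], [-0.89, 2.26], [0.02, 2.5], [-1.34, 4.48], [0, 2.73], [-2.66, 2.66]. Speed limits (rad/s): [2.39, 2.39, 2.79, 3.14, 3.14, 3.14].

### API

Orientations are given as a unit quaternion [w, x, y, z].
In Python, from bench import r, capture, calibration gives the robot as it stands. The module is installed in compiled form; this text tells all that it offers.
- The arm moves only by the tool servo_tool, never from a script. Its argument "steps" is a list of rows, each a list of 5 numbers: the shift along the world's x, y, z in m, then the turn about the world's z in degrees, then the finger opening in m, from 0 to 0.093. A call has exactly 5 rows; each row is the pose to reach, as a shift and turn from the pose commanded when the call began; what a row does not reach only later rows make up. A row lasts 1/10 s, in which the tool goes at most 50 mm and 8.59 degrees, less where a joint would pass 70% of its speed; a pose out of reach is approached as far as the arm can. A call with a gripper value outside its range is refused whole. The fingers move at their own pace and stop on an object; "newtons" is the grip in N (left out, the last holds). Time passes only in rows, so rows that repeat a pose let the fingers close, or fill a call up. It gives the time, the measured TCP pose, the force, the opening and the grip force at its end, in the units of the state.
- r.get_state(): the state, without advancing time (a new reading comes with each control period).
- capture(name): name is "side" or "top" or "wrist"; returns the picture (480x640x3 uint8, red, green, blue); there is no depth.
- calibration(name): a dict with "fx", "fy", "cx", "cy" (pixels), "k1" (the pictures are not rectified: a ray, as slopes to the right and down, at radius r is drawn at 1 + k1 r^2 times it, then the intrinsics apply), "origin" and "attitude" of the camera in the world; the wrist camera has in their place "tool_from_camera" (4x4, takes a point from camera to tool coordinates, whose origin is the TCP and whose axes are the flange's). Camera axes: x right, y down, z forward; pixel columns grow to the right and rows downward; lengths in m; the calibration is good to about 2 mm. A picture is of the moment at which its call begins: read the wrist's pose just before it. calibration takes no time and is no camera call.
- r.finish_job(): hands the job in; it is judged then, once.
The state is a dict: "time_s": time; "joint_positions": joint angles; "qd": joint speeds; "effort": joint torques, N m; "position": TCP position; "eef_rot": TCP orientation; "contact_force": force on the tool from outside, world axes, zero at the start; "torque": the same for the moment, N m; "opening": finger opening in m; "finger_force": force on a finger pad.
Only numpy, scipy, OpenCV 4.12 (cv2) and the standard library are available. Lean on these libraries where they do the work, as an engineer would, in place of code of your own. Each camera call takes 0.05 s, during which the arm holds its last target. There are 200 camera calls.

## Working session

There is one attempt and no reset: what is moved stays moved. The work goes in short steps, Python scripts to look and compute and a tool call to move; the robot and the scene stay as the last step left them, time stands still between calls to the robot, and variables do not carry over. Pictures are saved under pics/ and viewed, at most 12 in all, crops included, and the job is handed in when it is done.

Besides the shell and the picture viewer there is one more tool, called after "Call:" by a JSON object that holds its "api" and its "payload". servo_tool: Moves the arm, as the interface text tells. Its arguments: {"type":"object","properties":{"steps":{"type":"array","items":{"type":"array","items":{"type":"number"}}},"newtons":{"type":"number"}},"required":["steps"]}

```bash
mkdir -p pics
cat > h.py <<'E'
import numpy as np, cv2
from scipy.spatial.transform import Rotation as R
from bench import r, capture, calibration
def att(a):
    a=np.array(a,float)
    return a if a.shape==(3,3) else R.from_quat(a,scalar_first=True).as_matrix()
def cam(name):
    c=calibration(name)
    K=np.array([[c['fx'],0,c['cx']],[0,c['fy'],c['cy']],[0,0,1]]);d=np.array([c['k1'],0,0,0,0.])
    if name=='wrist':
        s=r.get_state();T=np.eye(4);T[:3,:3]=att(s['eef_rot']);T[:3,3]=s['position'];T=T@np.array(c['tool_from_camera'])
        return K,d,T[:3,3],T[:3,:3]
    return K,d,np.array(c['origin']),att(c['attitude'])
def ray(C,uv):
    K,d,o,A=C
    p=cv2.undistortPoints(np.array([[uv]],float),K,d)[0,0]
    v=A@np.array([p[0],p[1],1]);return o,v/np.linalg.norm(v)
def atz(C,uv,z):
    o,v=ray(C,uv);return o+v*(z-o[2])/v[2]
def proj(C,P):
    K,d,o,A=C
    return cv2.projectPoints((np.array(P,float).reshape(-1,3)-o)@A,np.zeros(3),np.zeros(3),K,d)[0][:,0]
def tri(C1,a,C2,b):
    o1,v1=ray(C1,a);o2,v2=ray(C2,b)
    s=np.linalg.lstsq(np.c_[v1,-v2],o2-o1,rcond=None)[0]
    p,q=o1+s[0]*v1,o2+s[1]*v2;return (p+q)/2,np.linalg.norm(p-q)
E
python3 - <<'E'
from h import *
for n in ['top','side']:
    cv2.imwrite(f'pics/{n}0.png',capture(n)[:,:,::-1]);print(calibration(n))
print(r.get_state())
E
```

```text
{'fx': 571.4944276992163, 'fy': 571.4944276992163, 'cx': 304.7438261509423, 'cy': 246.07338433480118, 'k1': -0.15153156996043465, 'origin': array([ 0.3439668 , -0.01757134,  1.4440139 ]), 'attitude': array([-0.0346079 ,  0.71350052, -0.69850497,  0.04254528])}
{'fx': 555.1218927191508, 'fy': 555.1218927191508, 'cx': 324.38510735772, 'cy': 238.0949039182277, 'k1': -0.04321003298002898, 'origin': array([-0.01683503,  0.98849715,  0.9788028 ]), 'attitude': array([ 0.10301518, -0.21387907,  0.86784323, -0.43645361])}
{'time_s': 0.1, 'joint_positions': array([-1.30636837e+00,  1.31083374e-01,  1.48916209e+00, -1.33878924e-05,
        1.52300849e+00, -8.53968007e-02]), 'qd': array([ 1.15065301e-04, -5.46094405e-04, -2.85748249e-03,  1.10827069e-05,
       -3.68602340e-04, -5.12412750e-04]), 'effort': array([ 1.80494451e-03, -5.61337924e+01, -4.93095446e+01,  7.70460838e-02,
        2.91342137e-02, -7.80715004e-05]), 'position': array([ 0.20552313, -0.5631552 ,  0.21769826]), 'eef_rot': array([-8.26729731e-04,  9.84741395e-01,  1.74022112e-01, -8.09164063e-05]), 'contact_force': array([ 0.7094423 , -0.40756551,  0.85414708]), 'torque': array([0.03287355, 0.03946112, 0.02218392]), 'finger_force': 0.0, 'opening': 0.09270699884101864}
```

View pics/top0.png

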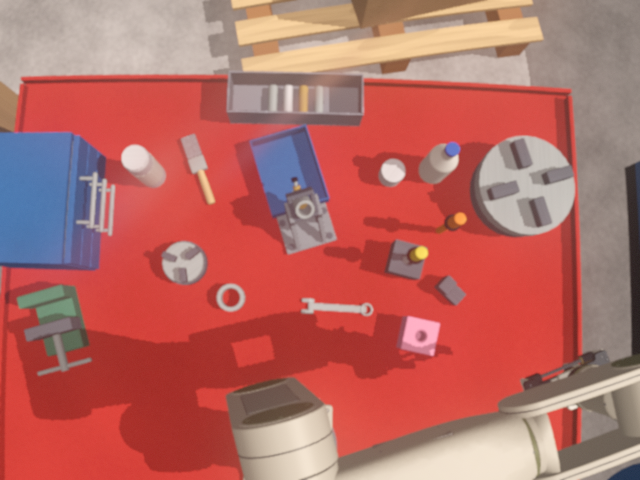

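View pics/side0.png

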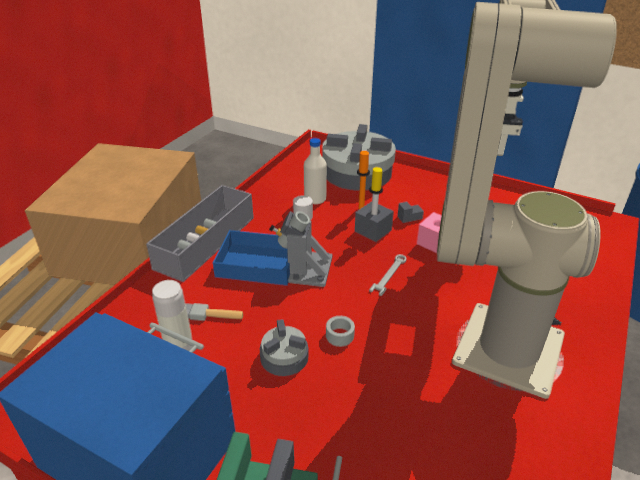

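Candidates: in the top view the yellow-handled rod stands at (420,254) in the dark holder (405,260). The look-alikes are the orange rod at (457,220) and the pink holder at (420,336). I choose yellow in dark, and check it in close crops.

Run:
```python
import cv2
t=cv2.imread('pics/top0.png')[125:285,240:450];cv2.imwrite('pics/t1.png',cv2.resize(t,None,fx=3.75,fy=3.75,interpolation=cv2.INTER_CUBIC))
t=cv2.imread('pics/side0.png')[140:300,205:415];cv2.imwrite('pics/s1.png',cv2.resize(t,None,fx=3.75,fy=3.75,interpolation=cv2.INTER_CUBIC))
```

```text
(no output)
```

View pics/t1.png

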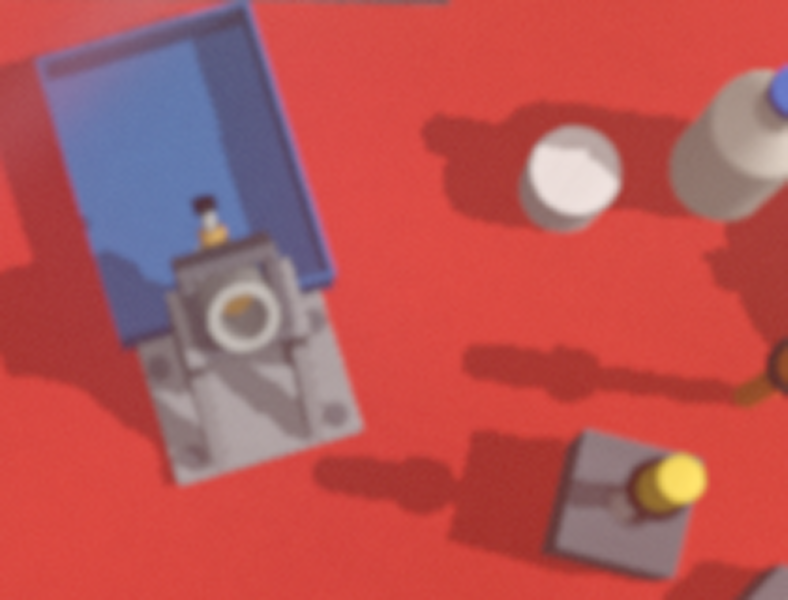

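View pics/s1.png

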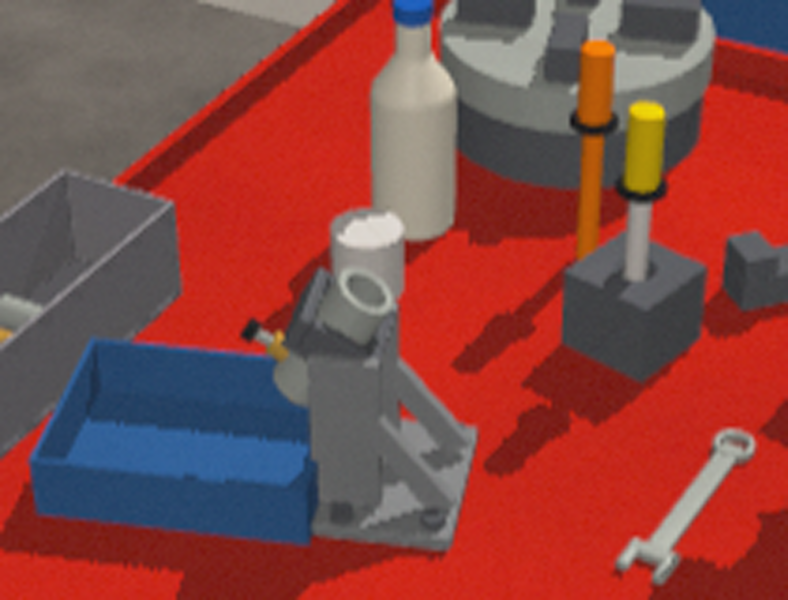

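The crops show: the yellow rod stands in the dark holder, handle top at top-crop (683,480) and side-crop (647,108). The sleeve's upper mouth is at top-crop (243,317) and side-crop (365,292). The tray's rim corners are at top-crop (38,60), (248,3), (332,280) and (125,343).

Run:
```python
from h import *
np.set_printoptions(precision=4,suppress=True)
T=cam('top');S=cam('side')
t=lambda u,v:(u/3.75+240-.37,v/3.75+125-.37)
s=lambda u,v:(u/3.75+205-.37,v/3.75+140-.37)
print('rodtop',tri(T,t(683,480),S,s(647,108)),atz(T,t(683,480),.21),atz(S,s(647,108),.21))
m=tri(T,t(243,317),S,s(365,292));print('mouth',m,atz(T,t(243,317),.172),atz(S,s(365,292),.172))
q=np.array([atz(T,t(*p),.05) for p in [(38,60),(248,3),(332,280),(125,343)]]);print('tray',q,np.linalg.norm(q-np.roll(q,-1,0),axis=1))
b=np.array([atz(T,t(*p),.0) for p in [(180,487),(363,432)]]);print('base',b)
d=(q[0]+q[1]-q[2]-q[3])[:2];d2=(q[1]-q[0])[:2];print('yaw',np.arctan2(d[1],d[0]),np.arctan2(d2[0],-d2[1]))
h=np.array([atz(T,t(*p),.07) for p in [(588,432),(703,462),(672,577),(556,550)]]);print('holder',h.mean(0),np.linalg.norm(h-np.roll(h,-1,0),axis=1))
yaw=np.arctan2(d[1],d[0]);c=q.mean(0)[:2];ax=np.array([np.cos(yaw),np.sin(yaw)])
print('origin from tray',c-.08*ax,'mouth from tray',c-.13*ax)
print(R.from_quat(r.get_state()['eef_rot'],scalar_first=True).as_matrix())
```

```text
rodtop (array([ 0.4715, -0.2859,  0.2111]), np.float64(0.002251218670241412)) [ 0.4705 -0.2865  0.21  ] [ 0.4732 -0.2873  0.21  ]
mouth (array([ 0.5682, -0.0278,  0.1704]), np.float64(0.001304542167772988)) [ 0.5673 -0.028   0.172 ] [ 0.5677 -0.0257  0.172 ]
tray [[ 0.761   0.1123  0.05  ]
 [ 0.8039 -0.0279  0.05  ]
 [ 0.6149 -0.0874  0.05  ]
 [ 0.5696  0.0483  0.05  ]] [0.1466 0.1982 0.143  0.2018]
base [[ 0.48    0.0108  0.    ]
 [ 0.5202 -0.1126  0.    ]]
yaw 0.31366563387435764 0.2973063853417951
holder [ 0.4678 -0.2821  0.07  ] [0.0779 0.078  0.0776 0.0799]
origin from tray [ 0.6113 -0.0134] mouth from tray [ 0.5637 -0.0288]
[[ 0.9394  0.3427 -0.0004]
 [ 0.3427 -0.9394  0.0016]
 [ 0.0001 -0.0017 -1.    ]]
```

Run:
```python
from h import *
T=cam('top');S=cam('side')
print(tri(T,(459,219),S,(598/3.75+205,46/3.75+140)))
```

```text
(array([ 0.54925767, -0.37299685,  0.20138807]), np.float64(0.001297128133661345))
```

Call:
{"api": "servo_tool", "payload": {"steps": [[0.04,0.04,0.03,0,0.065],[0.07,0.075,0.06,0,0.065],[0.1,0.11,0.08,-2.3,0.065],[0.13,0.145,0.08,-2.3,0.065],[0.16,0.18,0.08,-2.3,0.065]], "newtons": 30}}

```text
time_s: 0.6
position: [0.3604, -0.3901, 0.2998]
eef_rot: [0.001, 0.988, 0.154, 0.001]
contact_force: [1.2, -0.1, 0.0]
opening: 0.0651
finger_force: 0.0
```

Call:
{"api": "servo_tool", "payload": {"steps": [[0.03,0.03,0,0,0.065],[0.06,0.06,0,0,0.065],[0.09,0.09,0,0,0.065],[0.105,0.098,0,0,0.065],[0.105,0.098,0,0,0.065]]}}

```text
time_s: 1.1
position: [0.4656, -0.2917, 0.2978]
eef_rot: [-0.0, 0.988, 0.156, -0.0]
contact_force: [0.1, -1.0, 0.8]
opening: 0.0652
finger_force: 0.0
```

Call:
{"api": "servo_tool", "payload": {"steps": [[0.0055,0.0055,0,0,0.065],[0.0055,0.0055,-0.04,0,0.065],[0.0055,0.0055,-0.08,0,0.065],[0.0055,0.0055,-0.115,0,0.065],[0.0055,0.0055,-0.132,0,0.065]]}}

```text
time_s: 1.6
position: [0.4671, -0.2876, 0.1621]
eef_rot: [-0.002, 0.988, 0.153, -0.002]
contact_force: [0.8, 0.1, -0.5]
opening: 0.0648
finger_force: 0.0
```

Call:
{"api": "servo_tool", "payload": {"steps": [[0,0,0,0,0.065],[0,0,0,0,0.02],[0,0,0,0,0.02],[0,0,0,0,0.02],[0,0,0,0,0.02]], "newtons": 30}}

```text
time_s: 2.1
position: [0.4704, -0.2882, 0.1677]
eef_rot: [0.001, 0.988, 0.154, 0.001]
contact_force: [0.2, -1.0, -0.4]
opening: 0.0376
finger_force: 0.0
```

Call:
{"api": "servo_tool", "payload": {"steps": [[0,0,0,0,0.02],[0,0,0,0,0.02],[0,0,0,0,0.02],[0,0,0,0,0.02],[0,0,0,0,0.02]]}}

```text
time_s: 2.6
position: [0.4701, -0.2877, 0.167]
eef_rot: [0.0, 0.988, 0.154, 0.0]
contact_force: [-0.3, 0.8, 5.4]
opening: 0.0278
finger_force: 30.0
```

Call:
{"api": "servo_tool", "payload": {"steps": [[0,0,0.02,0,0.02],[0,0,0.05,0,0.02],[0,0,0.08,0,0.02],[0,0,0.12,0,0.02],[0,0,0.13,0,0.02]]}}

```text
time_s: 3.1
position: [0.471, -0.2886, 0.301]
eef_rot: [0.002, 0.988, 0.154, 0.002]
contact_force: [0.9, -0.6, 0.1]
opening: 0.0275
finger_force: 30.0
```

Run:
```python
from h import *
s=r.get_state();print(s['position'],s['opening'],s['finger_force'])
a=capture('side')[90:290,230:430];b=capture('top')[150:350,300:500]
cv2.imwrite('pics/c1.png',cv2.resize(np.hstack([a,b])[:,:,::-1],None,fx=2,fy=2,interpolation=cv2.INTER_CUBIC))
```

```text
[ 0.47102695 -0.28857151  0.30099024] 0.02751576887904982 29.995973110198975
```

View pics/c1.png

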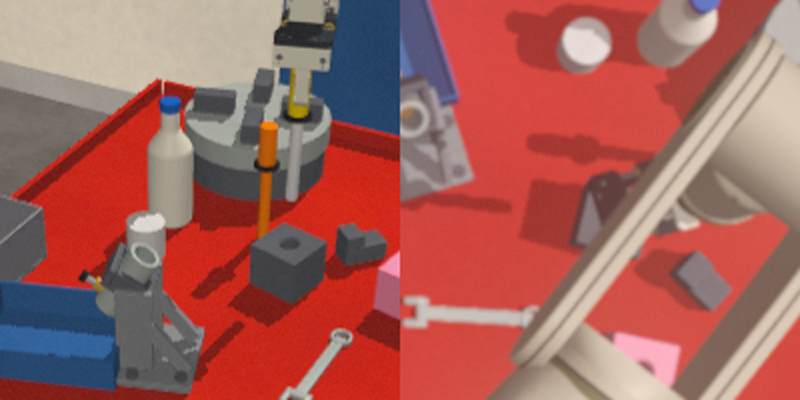

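The yellow rod hangs upright in the grip, its tip clear of the now empty holder, and nothing else has moved. Now over the sleeve mouth.

Call:
{"api": "servo_tool", "payload": {"steps": [[0,0,0.03,0,0.02],[0,0.02,0.06,0,0.02],[0.02,0.06,0.07,0,0.02],[0.035,0.1,0.07,0,0.02],[0.05,0.14,0.07,0,0.02]]}}

```text
time_s: 3.7
position: [0.5197, -0.1462, 0.3639]
eef_rot: [-0.001, 0.988, 0.154, -0.001]
contact_force: [0.4, 0.6, -1.2]
opening: 0.0273
finger_force: 30.0
```

Call:
{"api": "servo_tool", "payload": {"steps": [[0.015,0.04,0,0,0.02],[0.03,0.08,0,0,0.02],[0.04,0.11,0,0,0.02],[0.0475,0.121,0,0,0.02],[0.0475,0.121,0,0,0.02]]}}

```text
time_s: 4.2
position: [0.5672, -0.0253, 0.3637]
eef_rot: [-0.001, 0.988, 0.155, -0.002]
contact_force: [0.5, -0.7, -1.5]
opening: 0.0276
finger_force: 30.0
```

Call:
{"api": "servo_tool", "payload": {"steps": [[0,0,0,0,0.02],[0,0,0,0,0.02],[0,0,0,0,0.02],[0,0,-0.01,0,0.02],[0,0,-0.01,0,0.02]]}}

```text
time_s: 4.7
position: [0.5667, -0.0272, 0.3546]
eef_rot: [-0.0, 0.988, 0.154, -0.001]
contact_force: [0.1, 0.7, -1.9]
opening: 0.0275
finger_force: 30.0
```

Run:
```python
from h import *
s=r.get_state();print(s['position'],s['eef_rot'],s['contact_force'])
a=capture('side')[110:260,225:375];b=capture('top')[130:280,230:380]
cv2.imwrite('pics/c2.png',cv2.resize(np.hstack([a,b])[:,:,::-1],None,fx=2.66667,fy=2.666667,interpolation=cv2.INTER_CUBIC))
S=cam('side');p=s['position']
for z in (.19,.2,.21,.25): print(z,proj(S,[p[0],p[1],z]))
```

```text
[ 0.56666721 -0.02718373  0.35457419] [-2.76990440e-04  9.88113044e-01  1.53725477e-01 -1.00629835e-03] [ 0.12084605  0.7014442  -1.93236278]
0.19 [[302.49846742 211.46417304]]
0.2 [[302.43704565 208.18147403]]
0.21 [[302.3751692  204.87096907]]
0.25 [[302.12302883 191.34434686]]
```

View pics/c2.png

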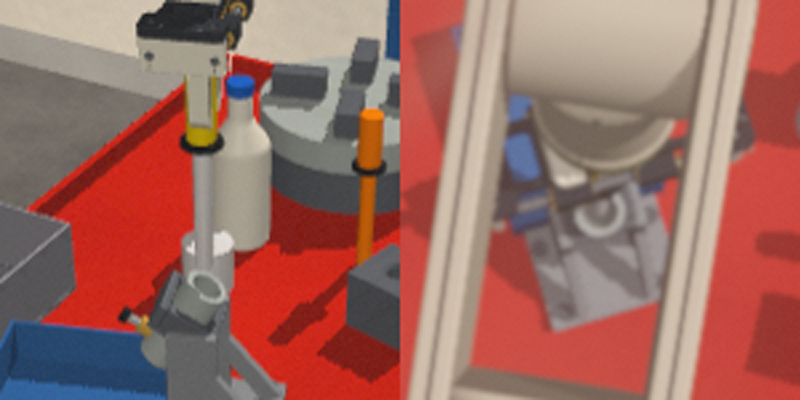

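The rod tip is at side-crop (204,270), directly above the mouth at (207,287), within about 1 px sideways. I lower it about 10 mm into the mouth, then tilt it about the bore by drawing the handle back.

Call:
{"api": "servo_tool", "payload": {"steps": [[0,0,-0.01,0,0.02],[0,0,-0.02,0,0.02],[0,0,-0.03,0,0.02],[0,0,-0.036,0,0.02],[0,0,-0.036,0,0.02]]}}

```text
time_s: 5.3
position: [0.5666, -0.0265, 0.3185]
eef_rot: [-0.0, 0.988, 0.154, -0.001]
contact_force: [-0.5, 0.0, -0.8]
opening: 0.0273
finger_force: 30.0
```

Call:
{"api": "servo_tool", "payload": {"steps": [[0,0,0,0,0.02],[-0.01,-0.003,-0.002,0,0.02],[-0.0195,-0.0063,-0.0045,0,0.02],[-0.03,-0.0095,-0.008,0,0.02],[-0.0392,-0.0126,-0.0114,0,0.02]], "newtons": 20}}

```text
time_s: 5.8
position: [0.528, -0.0395, 0.3099]
eef_rot: [0.0, 0.988, 0.154, 0.001]
contact_force: [1.1, -1.0, -0.4]
opening: 0.0276
finger_force: 20.0
```

Call:
{"api": "servo_tool", "payload": {"steps": [[-0.009,-0.003,-0.005,0,0.02],[-0.0185,-0.006,-0.0106,0,0.02],[-0.027,-0.0085,-0.017,0,0.02],[-0.0357,-0.0114,-0.024,0,0.02],[-0.0357,-0.0114,-0.024,0,0.02]]}}

```text
time_s: 6.3
position: [0.4911, -0.0509, 0.2841]
eef_rot: [-0.0, 0.988, 0.154, -0.001]
contact_force: [1.8, -0.3, -1.4]
opening: 0.0274
finger_force: 20.0
```

Run:
```python
from h import *
s=r.get_state();print(s['position'],s['eef_rot'],s['contact_force'],s['torque'])
a=capture('side')[110:260,225:375];b=capture('top')[130:280,230:380]
cv2.imwrite('pics/c3.png',cv2.resize(np.hstack([a,b])[:,:,::-1],None,fx=2.66667,fy=2.666667,interpolation=cv2.INTER_CUBIC))
```

```text
[ 0.4910765  -0.05085726  0.28412413] [-1.90502755e-04  9.88087790e-01  1.53889797e-01 -6.42757400e-04] [ 1.77749099 -0.25786875 -1.3946928 ] [ 0.03396105 -0.21751069  0.00269352]
```

View pics/c3.png

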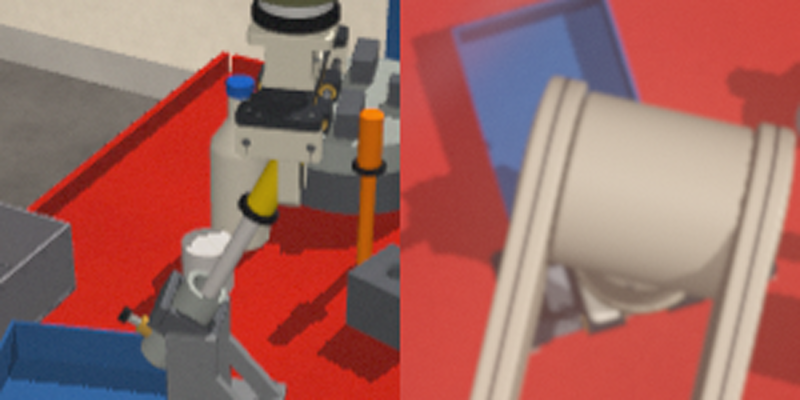

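The rod is tilted about 30° and sits in the sleeve's upper mouth at side-crop (205,290). Now push along the bore.

Call:
{"api": "servo_tool", "payload": {"steps": [[0,0,0,0,0.02],[0.003,0.001,-0.005,0,0.02],[0.006,0.002,-0.0104,0,0.02],[0.009,0.003,-0.0156,0,0.02],[0.0114,0.0037,-0.0208,0,0.02]], "newtons": 55}}

```text
time_s: 6.9
position: [0.504, -0.0468, 0.2637]
eef_rot: [0.0, 0.988, 0.154, -0.0]
contact_force: [-2.6, -1.3, 6.4]
opening: 0.0271
finger_force: 55.0
```

Call:
{"api": "servo_tool", "payload": {"steps": [[0.002,0.0006,-0.0035,0,0.02],[0.004,0.0012,-0.007,0,0.02],[0.006,0.0018,-0.0105,0,0.02],[0.008,0.0025,-0.014,0,0.02],[0.01,0.0032,-0.0175,0,0.02]]}}

```text
time_s: 7.4
position: [0.514, -0.0438, 0.2473]
eef_rot: [0.0, 0.988, 0.154, 0.0]
contact_force: [-3.3, -0.6, 5.6]
opening: 0.027
finger_force: 55.0
```

Call:
{"api": "servo_tool", "payload": {"steps": [[0.002,0.0006,-0.0035,0,0.02],[0.004,0.0012,-0.007,0,0.02],[0.006,0.0018,-0.0105,0,0.02],[0.008,0.0025,-0.014,0,0.02],[0.01,0.0032,-0.0175,0,0.02]]}}

```text
time_s: 7.9
position: [0.5239, -0.0404, 0.2284]
eef_rot: [-0.0, 0.988, 0.154, -0.0]
contact_force: [0.2, -0.6, -1.3]
opening: 0.0269
finger_force: 55.0
```

Call:
{"api": "servo_tool", "payload": {"steps": [[0.0015,0.0005,-0.0025,0,0.02],[0.003,0.001,-0.005,0,0.02],[0.0045,0.0015,-0.0075,0,0.02],[0.0045,0.0015,-0.0075,0,0.02],[0.0045,0.0015,-0.0075,0,0.02]]}}

```text
time_s: 8.4
position: [0.5282, -0.039, 0.2215]
eef_rot: [-0.0, 0.988, 0.154, -0.0]
contact_force: [0.6, -0.1, -1.1]
opening: 0.0266
finger_force: 55.0
```

Run:
```python
from h import *
s=r.get_state();print(s['position'],s['contact_force'],s['torque'])
a=capture('side')[130:290,200:360];b=capture('top')[110:270,230:390]
cv2.imwrite('pics/c4.png',cv2.resize(np.hstack([a,b])[:,:,::-1],None,fx=2.5,fy=2.5,interpolation=cv2.INTER_CUBIC))
```

```text
[ 0.5282099  -0.03895443  0.22153238] [ 0.57207436 -0.05825767 -1.07910037] [ 0.05783592 -0.12171413  0.01817564]
```

View pics/c4.png

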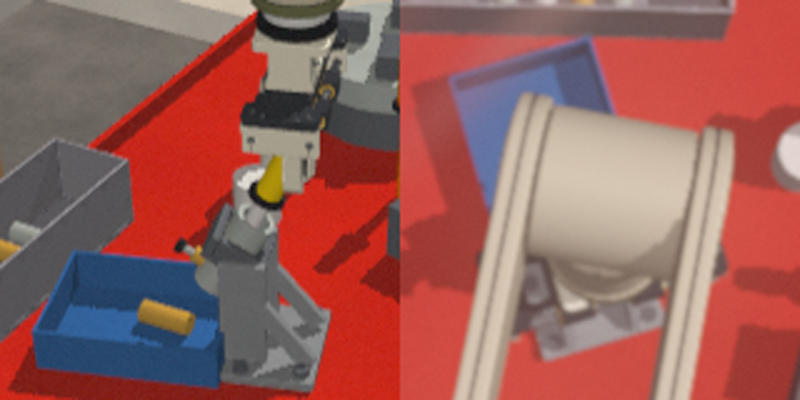

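The brass bar end lies in the tray at side-crop (165,317). Now draw the rod back along the bore to the entry depth, then straighten it in reverse.

Call:
{"api": "servo_tool", "payload": {"steps": [[-0.007,-0.0022,0.012,0,0.02],[-0.0145,-0.0046,0.0245,0,0.02],[-0.022,-0.007,0.037,0,0.02],[-0.03,-0.0096,0.0505,0,0.02],[-0.0371,-0.0119,0.0626,0,0.02]]}}

```text
time_s: 9.0
position: [0.4907, -0.0512, 0.2863]
eef_rot: [0.0, 0.988, 0.154, 0.001]
contact_force: [1.9, -0.2, -2.2]
opening: 0.0271
finger_force: 55.0
```

Call:
{"api": "servo_tool", "payload": {"steps": [[0,0,0,0,0.02],[0.0087,0.0029,0.007,0,0.02],[0.0172,0.0054,0.0134,0,0.02],[0.0267,0.0084,0.019,0,0.02],[0.0357,0.0114,0.024,0,0.02]], "newtons": 20}}

```text
time_s: 9.5
position: [0.5268, -0.0395, 0.3078]
eef_rot: [-0.0, 0.988, 0.154, -0.001]
contact_force: [-0.1, -0.9, -2.2]
opening: 0.0279
finger_force: 20.0
```

Call:
{"api": "servo_tool", "payload": {"steps": [[0.0092,0.0031,0.0035,0,0.02],[0.0197,0.0063,0.007,0,0.02],[0.0292,0.0096,0.0095,0,0.02],[0.0392,0.0126,0.0114,0,0.02],[0.0422,0.0136,0.0114,0,0.02]]}}

```text
time_s: 10.0
position: [0.5696, -0.0258, 0.3193]
eef_rot: [0.0, 0.988, 0.154, -0.0]
contact_force: [-1.7, -0.4, -0.2]
opening: 0.0277
finger_force: 20.0
```

Lift clear and look.

Call:
{"api": "servo_tool", "payload": {"steps": [[0,0,0,0,0.02],[-0.001,0,0.01,0,0.02],[-0.002,0,0.025,0,0.02],[-0.002,0,0.045,0,0.02],[-0.002,0,0.05,0,0.02]]}}

```text
time_s: 10.5
position: [0.5678, -0.026, 0.3741]
eef_rot: [0.001, 0.988, 0.154, 0.003]
contact_force: [-0.4, -0.9, -0.1]
opening: 0.0274
finger_force: 20.0
```

Run:
```python
from h import *
s=r.get_state();print(s['position'],s['contact_force'],s['torque'])
C=cam('wrist');w=capture('wrist')
a=capture('side')[100:260,230:390]
a=cv2.resize(a,(480,480),interpolation=cv2.INTER_CUBIC);w=cv2.resize(w,(320,240))
o=np.zeros((480,800,3),np.uint8);o[:,:480]=a;o[:240,480:]=w
cv2.imwrite('pics/c5.png',o[:,:,::-1])
S=cam('side');p=s['position'];
for d in (-.157,-.1,-.022): print(proj(S,p+[0,0,d]))
```

```text
[ 0.56784993 -0.02596115  0.37410318] [-0.36920847 -0.92704725 -0.10802056] [-0.02047347  0.01087692  0.00177113]
[[301.68124642 202.61566567]]
[[301.30148189 183.07698021]]
[[300.75470779 154.72880395]]
```

View pics/c5.png

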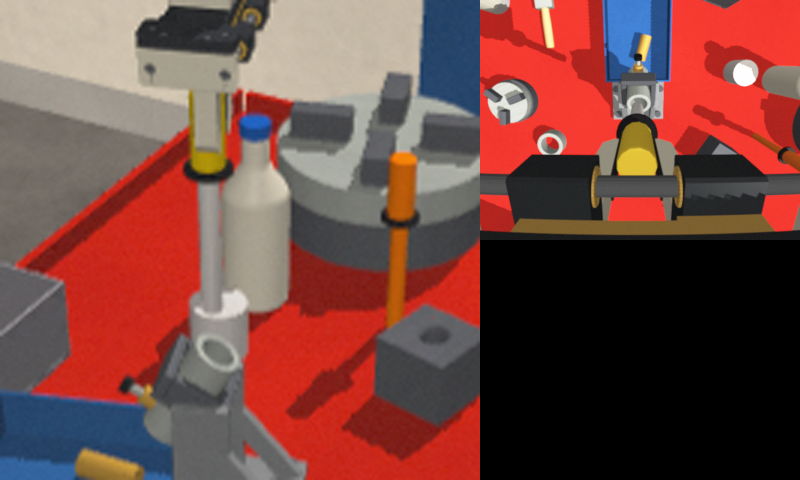

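The rod hangs upright again, guard at crop (209,170) and tip at (211,308). The bar end is in the tray, and the holder's hole is at crop (435,335). Move back over the holder.

Call:
{"api": "servo_tool", "payload": {"steps": [[-0.015,-0.04,0,0,0.02],[-0.03,-0.08,0,0,0.02],[-0.045,-0.12,0,0,0.02],[-0.06,-0.16,0,0,0.02],[-0.075,-0.2,0,0,0.02]], "newtons": 30}}

```text
time_s: 11.1
position: [0.491, -0.2271, 0.3688]
eef_rot: [-0.0, 0.988, 0.154, -0.0]
contact_force: [1.5, -0.6, -1.8]
opening: 0.0275
finger_force: 30.0
```

Call:
{"api": "servo_tool", "payload": {"steps": [[-0.013,-0.035,-0.02,0,0.02],[-0.02,-0.055,-0.05,0,0.02],[-0.0223,-0.062,-0.09,0,0.02],[-0.0223,-0.062,-0.11,0,0.02],[-0.0223,-0.062,-0.11,0,0.02]]}}

```text
time_s: 11.6
position: [0.4674, -0.2867, 0.2545]
eef_rot: [-0.003, 0.988, 0.154, -0.003]
contact_force: [-0.6, 0.8, -1.4]
opening: 0.0276
finger_force: 30.0
```

Run:
```python
from h import *
S=cam('side');print(atz(S,(435/3+230-.3,335/3+100-.3),.07))
s=r.get_state();p=s['position'];print(p,s['contact_force'])
a=capture('side')[110:230,310:430]
cv2.imwrite('pics/c6.png',cv2.resize(a,(600,600),interpolation=cv2.INTER_CUBIC)[:,:,::-1])
print((proj(S,[p+[0,0,-.157],p+[0,0,-.022]])-[310,110])*5)
```

```text
[ 0.46907106 -0.28197384  0.07      ]
[ 0.46737669 -0.28671817  0.25450286] [-0.62376347  0.82291272 -1.39439371]
[[332.32575296 464.33014935]
 [347.77278694 259.48661957]]
```

View pics/c6.png

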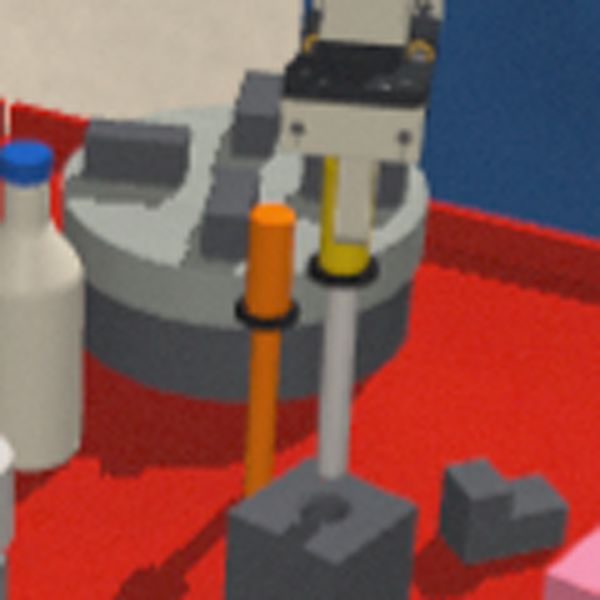

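The rod tip is at crop (333,473), about 1 px from being straight above the hole at (326,512), well inside the 4 mm clearance. Lower it gently.

Call:
{"api": "servo_tool", "payload": {"steps": [[0.0015,0.0005,0,0,0.02],[0.0015,0.0005,-0.01,0,0.02],[0.0015,0.0005,-0.02,0,0.02],[0.0015,0.0005,-0.03,0,0.02],[0.0015,0.0005,-0.038,0,0.02]]}}

```text
time_s: 12.15
position: [0.4711, -0.2871, 0.2206]
eef_rot: [-0.0, 0.988, 0.154, -0.0]
contact_force: [-0.7, 0.4, -1.0]
opening: 0.0274
finger_force: 30.0
```

Call:
{"api": "servo_tool", "payload": {"steps": [[0,0,-0.012,0,0.02],[0,0,-0.025,0,0.02],[0,0,-0.037,0,0.02],[0,0,-0.046,0,0.02],[0,0,-0.052,0,0.02]]}}

```text
time_s: 12.65
position: [0.4709, -0.2872, 0.1683]
eef_rot: [-0.0, 0.988, 0.154, -0.0]
contact_force: [-1.0, 1.2, -1.1]
opening: 0.0273
finger_force: 30.0
```

Call:
{"api": "servo_tool", "payload": {"steps": [[0,0,0,0,0.02],[0,0,-0.001,0,0.02],[0,0,-0.001,0,0.02],[0,0,-0.001,0,0.02],[0,0,-0.001,0,0.02]], "newtons": 10}}

```text
time_s: 13.15
position: [0.4713, -0.2874, 0.1688]
eef_rot: [-0.0, 0.988, 0.154, 0.0]
contact_force: [-2.1, 0.7, -1.8]
opening: 0.0276
finger_force: 10.0
```

Lower a last millimetre, then open and rise.

Call:
{"api": "servo_tool", "payload": {"steps": [[0,0,-0.001,0,0.02],[0,0,-0.001,0,0.04],[0,0,-0.001,0,0.065],[0,0,-0.001,0,0.065],[0,0,-0.001,0,0.065]]}}

```text
time_s: 13.65
position: [0.4715, -0.2876, 0.1679]
eef_rot: [0.0, 0.988, 0.154, 0.0]
contact_force: [0.3, -0.1, 0.8]
opening: 0.0557
finger_force: 0.0
```

Call:
{"api": "servo_tool", "payload": {"steps": [[0,0,0,0,0.065],[0,0,0,0,0.065],[0,0,0,0,0.065],[0,0,0.01,0,0.065],[0,0,0.03,0,0.065]]}}

```text
time_s: 14.15
position: [0.4703, -0.2867, 0.1967]
eef_rot: [-0.001, 0.988, 0.154, -0.001]
contact_force: [0.6, -0.7, 1.0]
opening: 0.0648
finger_force: 0.0
```

Call:
{"api": "servo_tool", "payload": {"steps": [[0,0,0.03,0,0.065],[0,0,0.06,0,0.065],[0,0,0.1,0,0.065],[-0.04,0,0.13,0,0.065],[-0.08,0,0.13,0,0.065]]}}

```text
time_s: 14.65
position: [0.3921, -0.2884, 0.3336]
eef_rot: [0.003, 0.988, 0.155, 0.002]
contact_force: [0.5, -1.0, -0.6]
opening: 0.0649
finger_force: 0.0
```

Run:
```python
from h import *
a=capture('side')[130:330,200:440]
cv2.imwrite('pics/c7.png',cv2.resize(a,(720,600),interpolation=cv2.INTER_CUBIC)[:,:,::-1])
```

```text
(no output)
```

View pics/c7.png

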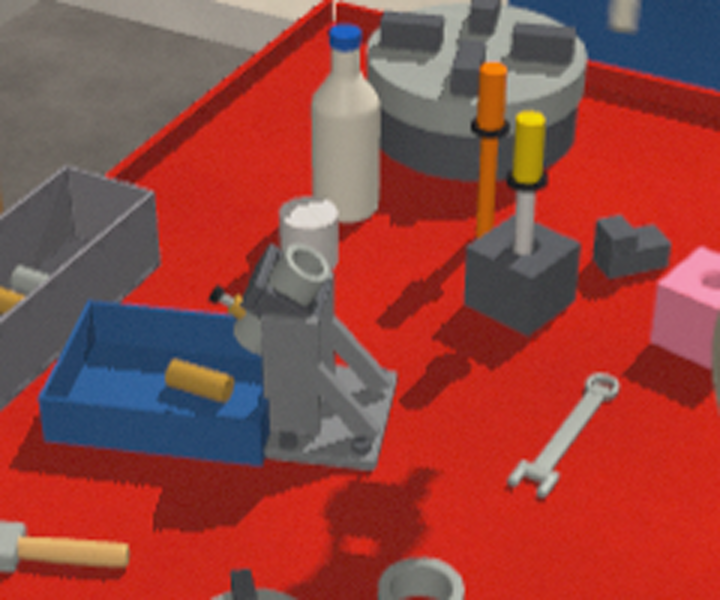

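The yellow rod stands in the dark holder at (527,180), the bar end lies in the tray at (200,380), and the visible loose things (bottle, spacer, jaw, wrench, brush, collar) are where they were. I let the arm settle and hand in.

Call:
{"api": "servo_tool", "payload": {"steps": [[0,0,0,0,0.065],[0,0,0,0,0.065],[0,0,0,0,0.065],[0,0,0,0,0.065],[0,0,0,0,0.065]]}}

```text
time_s: 15.2
position: [0.3917, -0.2872, 0.3272]
eef_rot: [-0.0, 0.988, 0.155, -0.0]
contact_force: [0.3, 0.5, 0.1]
opening: 0.0652
finger_force: 0.0
```

```bash
python3 -c "
from bench import r
print(r.finish_job())"
```

```text
the job is handed in; nothing more can be done
None
```

The job is handed in at 15.2 s (limit 48 s): the bar end was pushed out and lies in the blue tray, the yellow rod stands released in its dark holder, and the gripper never touched the bar end; the hand-in gave no verdict.

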